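# Clamp a knob blank in the capstan vice

### The job

Stand the wooden knob blank (the block with the round stem) upright on the bed of the capstan vice, centred between the jaws with its wide faces towards them, stem up. Then wind the spoked handle clockwise, pushing one spoke after another, until the jaws grip the blank firmly; feel for the tightening, because overtightening crushes the wood. Leave the plain offcut where it stands.

Things in the scene. Friction and masses are not known exactly. Their poses are not given: they have to be found in the camera images.
- hub (a point): Fixed point on the upright axis of the vice's spoked handle (capstan), at mid-height of the spokes, 105 mm above the bench. Its axes are the vice's: z up, y level from the capstan along the vice towards the jaws. The place and yaw of the vice vary. Under the capstan is a gearbox of 100 x 100 mm, top 30 mm below this point. Steel hub: 22 mm radius.
- bed (a point): Fixed point on the vice's flat bed (top of its red base plate), 90 mm below hub and 200 mm from it along y; same axes. The bed is 100 mm wide (x) and runs between the two jaws. Work stands on it, centred on the jaws' width at x = 0.
- hood (a point): Fixed point, middle of the straight edge of the red sheet-metal hood, top side, 21 mm above and 30 mm in y from hub. The hood and its skirt cover the jaw side of the capstan (y 30 to 124 mm, full width). Spokes pass under it; a tool cannot. A spoke can be pushed only on the open side, y below about 15 mm, so a new spoke must be taken each time one goes under the hood.
- ball0 (a point): Centre of the ball at the end of spoke 0; it turns with the capstan. Four level round steel spokes, 12 mm in diameter, 90 degrees apart, each end in a black ball of 24 mm diameter centred 100 mm from the axis; bare spoke from 22 to 88 mm. At capstan = q, spoke k points, in hub's axes, at (90 deg x k) - q, counted anticlockwise from x.
- capstan (a joint): Capstan angle (rad), grows CLOCKWISE seen from above, which closes the moving jaw, 11 mm per rad; stops at 0 and 7.5. Dry friction 0.5 N m (7 N of push at 70 mm from the axis); stays where left. Once the blank is gripped, resistance climbs some 3 N per 0.1 rad. Firm grip: 12 to 15 N of push in all at 70 mm; above 19 N the wood is crushed. A finger pausing on a spoke reads 1 to 4 N less.
- jaw: Moving jaw, dark steel plate 70 mm wide (x), 56 high, 8 thick; origin: centre of its gripping face, 59 mm below hub's height and 155 mm + 11 mm per rad of capstan from it in y; same axes. On a stiff buffer, 20 N/mm. Under 20 N is loose, over 90 N crushes the blank. The like end jaw is bolted somewhere on the bed, not measured: its face is 219 to 235 mm from hub in y; find it by feel.
- blank_mid (a point): Centre of the knob blank, half-way up its 100 mm height. Pale wood, about 85 g: a foot block 48 mm (its x) by 34 mm (its y) by 60 mm high, and a round stem, 26 mm diameter, 40 mm long, upright on top; z points up. The wide 48 mm faces look along its y and must face the jaws. Stands upright on the bench at the start. Seated on the bed, this point is 40 mm below hub.
- offcut_mid (a point): Centre of an offcut like the blank's foot, 48 x 34 x 60 mm pale wood without a stem, standing on the bench. A bystander.
Things that resemble listed ones, but are neither listed nor needed, are in the scene too. Leave any orange or yellow look-alike of the part that bears blank_mid alone.

How it is judged:
On the way:
1. the blank stands upright on the vice's bed between the jaws, not yet gripped (z of blank_mid in the frame of hub between -0.044 and -0.036 m and x of blank_mid in the frame of hub between -0.012 and 0.012 m and y of blank_mid in the frame of hub between 0.165 and 0.255 m and angle between blank_mid's own z axis and vertical below 0.06 rad and contact force between jaw and anything else below 5 N), for 0.2 s.
At the end, for the whole second after the job is handed in: The blank stands upright (within 0.06 rad) on the bed (within 4 mm in height), within 12 mm of the middle of the jaws' width, its wide faces flat to the jaws (within 0.08 rad), the moving jaw pressing it with more than 20 N, the capstan at rest (z of blank_mid in the frame of hub between -0.044 and -0.036 m and x of blank_mid in the frame of hub between -0.012 and 0.012 m and y of blank_mid in the frame of hub between 0.165 and 0.255 m and angle between blank_mid's own z axis and vertical below 0.06 rad and angle between the y axis of blank_mid and the y axis of hub, either way round below 0.08 rad and contact force between jaw and anything else above 20 N and velocity of joint capstan between -0.05 and 0.05 rad/s); the robot touches nothing.
It fails at once if the moving jaw pressed with more than 90 N (the wood is crushed) (contact force between jaw and anything else above 90 N).
It fails at once if the offcut was moved by more than 20 mm (distance of offcut_mid from where it was at the start of the episode above 0.02 m).
It also fails if it takes over 72 s, if anything falls off the work surface, if the arm or the gripper's body presses on something with over 40 N, if the wrist force passes 120 N, or if a joint passes its speed limit or range.

### The arm

A 6-joint arm with a two-finger parallel gripper is mounted at the origin on the work surface. World frame = base frame: x ahead of the robot, y to its left, z up, the work surface at z = 0. Lengths are in m, angles in rad, forces in N, time in s.
With the tool pointing down it reaches from about 0.275 to 0.725 m from the base axis. Payload 15.9 kg.
Tool frame: the origin (TCP) lies midway between the tips of the shut fingers; the grasp point (between the pads) lies 19 mm behind it; z points along the fingers, y is the line along which they close (so a half turn about z gives the same grasp; the last joint's range is limited). The gripper opens to 85 mm and grips with 20 to 120 N. Pads are 22 mm wide; open, the fingers measure 114 mm over their backs; the gripper's body (76 mm by 85 mm) begins 54 mm behind the grasp point. The pads swing forward as they close: fully open they stand 13 mm farther back than shut.
Start: joints at [1.321, 0.213, -0.034, 1.323, 0, 1.571], TCP at [0.124, 0.484, 0.231] pointing down, gripper open.
Joint ranges: [-2.98, 2.98], [-0.74, 1.72], [-1.14, 1.35], [-2.1, 2.04], [-1.57, 1.44], [-3.14, 3.14]. Speed limits (rad/s): [1.89, 1.89, 2.39, 2.57, 3.14, 3.14].

### API

Orientations are given as a 3x3 rotation matrix whose columns are the frame's x, y, z axes.
In Python, from bench import arm gives the robot as it stands.
- The arm moves only by the tool step_arm, never from a script. Its argument "series" is a list of rows, each a list of 5 numbers: the closure, from 0 (fully open) to 1 (shut), then the shift along the tool's x, y, z normalised to -1 to 1, where 1 is 50 mm, then the turn about the tool's z normalised to -1 to 1, where 1 is 8 degrees. A call has 1 to 5 rows; each row shifts and turns the commanded pose from where the row before left it, along the tool's axes as they then stand; what a row does not reach is not made up. A row lasts 1/8 s, in which the tool goes at most 62.5 mm and 10.7 degrees, less where a joint would pass 70% of its speed; a pose out of reach is approached as far as the arm can. A call with a number of a shift or a turn outside -1 to 1 is refused whole. A call with a gripper value outside its range is refused whole. The fingers move at their own pace and stop on an object; "squeeze" is the grip in N (left out, the last holds). Time passes only in rows, so rows that do not move let the fingers close. It gives the time, the measured TCP pose, the force, the opening and the grip force at its end, in the units of the state.
- arm.get_obs(): the state, without advancing time (a new reading comes with each control period).
- arm.read_camera(name): name is "scene" or "side" or "wrist"; returns a dict with "pixels" (384x512x3 uint8, red, green, blue), "z_map" (384x512 float32, m along the optical axis (not along the pixel's ray), 0 where there is no reading), "fovy" (degrees; the focal length in pixels is half the picture's height over the tangent of half this angle, whatever the lens; pixels are square), "cx", "cy" (the principal point, pixels), "pose" (4x4, takes a point from camera to world coordinates); the wrist camera has in their place "T_tool_cam" (4x4, takes a point from camera to tool coordinates, whose origin is the TCP and whose axes are the flange's). Camera axes: x right, y up, looking along -z (the intrinsics and any distortion apply to the point x, -y, -z); pixel columns grow to the right and rows downward; lengths in m; the calibration is good to about 2 mm. The wrist camera is an equidistant fisheye: a pixel r from the principal point sees the ray r / f radians off the axis. A picture is of the moment at which its call begins: read the wrist's pose just before it.
- arm.job_done(): hands the job in; it is judged then, once.
Trained networks look in the newest picture that a camera, given by its name, has taken for a name from the list of things; names that differ only in an ending like _2 or _b are one class to them, and where a whole thing is asked for, a point or a joint stands for the part that bears it (a point fixed in the world has none). Each returns a list of dicts, best first, with "p" (0 to 1); they miss things now and then, are a little off and sometimes report something else, mostly with a low value. They report only what shows in the picture. A call takes as long as a camera call. They do not tell look-alikes from the thing itself.
- arm.boxes_of(camera, name): "box" ([left, top, right, bottom] in pixels, round what is visible of it).
- arm.tip_of(camera, name): "location" ([column, row] in pixels: a listed point, or the origin of a listed thing).
The state is a dict: "t": time; "joints": joint angles; "qd": joint speeds; "joint_efforts": joint torques, N m; "tool_pos": TCP position; "eef_rot": TCP orientation; "wrist_force": force on the tool from outside, world axes, zero at the start; "ft_torque": the same for the moment, N m; "grip_width": opening from 0.0 (shut) to 1.0 (fully open); "grip_force": force on a finger pad.
Only numpy, scipy, OpenCV 4.12 (cv2) and the standard library are available. Lean on these libraries where they do the work, as an engineer would, in place of code of your own. Each camera call takes 0.05 s, during which the arm holds its last target. There are 200 camera calls.

## Working session

There is one attempt and no reset: what is moved stays moved. The work goes in short steps, Python scripts to look and compute and a tool call to move; the robot and the scene stay as the last step left them, time stands still between calls to the robot, and variables do not carry over. Pictures are saved under pics/ and viewed, at most 10 in all, crops included, and the job is handed in when it is done.

Besides the shell and the picture viewer there is one more tool, called after ">>>" as a command line: name --pt "numbers of a row" for each row, then --argument value for the rest. step_arm: Moves the arm, as the interface text tells. Scaled input: -1 to 1 covers 50 mm each way for a shift and 8 degrees each way for a turn. Its arguments: {"type":"object","properties":{"series":{"type":"array","items":{"type":"array","items":{"type":"number"}}},"squeeze":{"type":"number"}},"required":["series"]}

```bash
mkdir -p pics; cat > h.py <<'E'
import numpy as np, cv2
from bench import arm
def w(c,u,v,z=None):
    """world point from pixel in scene/side cam, z depth along axis"""
    f=192/np.tan(np.radians(c['fovy'])/2)
    if z is None:
        p=c['z_map'][int(v)-1:int(v)+2,int(u)-1:int(u)+2]; p=p[p>0]; z=np.median(p) if p.size else np.nan
    p=np.array([(u-c['cx'])/f*z,-(v-c['cy'])/f*z,-z,1]); return (np.array(c['pose'])@p)[:3]
def ray(c,u,v,h):
    """intersect the pixel's ray with plane z=h"""
    a=np.array(c['pose'])[:3,3]; d=w(c,u,v,1.)-a; return a+d*(h-a[2])/d[2]
def cloud(c):
    f=192/np.tan(np.radians(c['fovy'])/2); z=c['z_map']; v,u=np.mgrid[:384,:512]
    P=np.stack([(u-c['cx'])/f*z,-(v-c['cy'])/f*z,-z],-1); T=np.array(c['pose']); return P@T[:3,:3].T+T[:3,3]
E
python3 - <<'E'
from h import *
np.set_printoptions(precision=4,suppress=True)
s=arm.get_obs(); print(s['t'],s['tool_pos'],s['eef_rot'],s['wrist_force'])
ims=[]
for n in ['scene','side']:
    c=arm.read_camera(n); ims.append(c['pixels']); print(n,c['fovy'],c['cx'],c['cy'],np.array(c['pose'])[:3,3], [k for k in c])
    np.savez(''+n+'.npz',**{k:c[k] for k in c})
    for k in ['hub','bed','hood','ball0','jaw','blank_mid','offcut_mid']:
        for d in arm.tip_of(n,k)[:3]:
            u,v=d['location']
            print(k,round(d['p'],2),np.round([u,v]),w(c,u,v) if 1<u<510 and 1<v<382 else '')
for n,i in zip('ab',ims): cv2.imwrite(f'pics/{n}.png',cv2.resize(i[:,:,::-1],None,fx=1.5,fy=1.5))
E
```

```text
0.0 [0.1235 0.4841 0.2308] [[-0.969   0.2472 -0.0003]
 [ 0.2472  0.969  -0.0011]
 [ 0.     -0.0012 -1.    ]] [-0.4912 -0.1575 -0.5948]
scene 51.43069335536276 259.90282524535814 190.94019822057828 [ 1.201  -0.2757  0.593 ] ['pixels', 'z_map', 'fovy', 'cx', 'cy', 'pose']
bed 0.55 [238. 229.] [0.5269 0.0549 0.0173]
hood 0.24 [303. 172.] [0.4391 0.2995 0.0656]
ball0 0.79 [161. 260.] [ 0.6591 -0.1595  0.1151]
jaw 0.85 [222. 221.] [0.5448 0.0076 0.0678]
blank_mid 0.89 [305. 173.] [0.4421 0.3026 0.0629]
blank_mid 0.61 [300. 158.] [0.419  0.2979 0.0988]
offcut_mid 0.59 [348. 206.] [0.6025 0.3209 0.0432]
side 48.1430545419643 260.69806590348685 199.03783264647285 [0.3309 0.7166 0.7334] ['pixels', 'z_map', 'fovy', 'cx', 'cy', 'pose']
hub 0.77 [286. 116.] [ 0.5484 -0.1262  0.1172]
bed 0.66 [277. 200.] [0.4996 0.0976 0.0605]
hood 0.75 [286. 115.] [ 0.5487 -0.1265  0.1202]
ball0 0.61 [251. 106.] [ 0.6462 -0.1487  0.1104]
jaw 0.92 [278. 178.] [0.5228 0.0185 0.0471]
blank_mid 0.87 [266. 350.] [0.4175 0.4291 0.0709]
blank_mid 0.85 [320. 328.] [0.3441 0.3651 0.0697]
blank_mid 0.7 [281. 289.] [0.427  0.317  0.0735]
offcut_mid 0.79 [202. 284.] [0.5674 0.3437 0.059 ]
```

View pics/a.png

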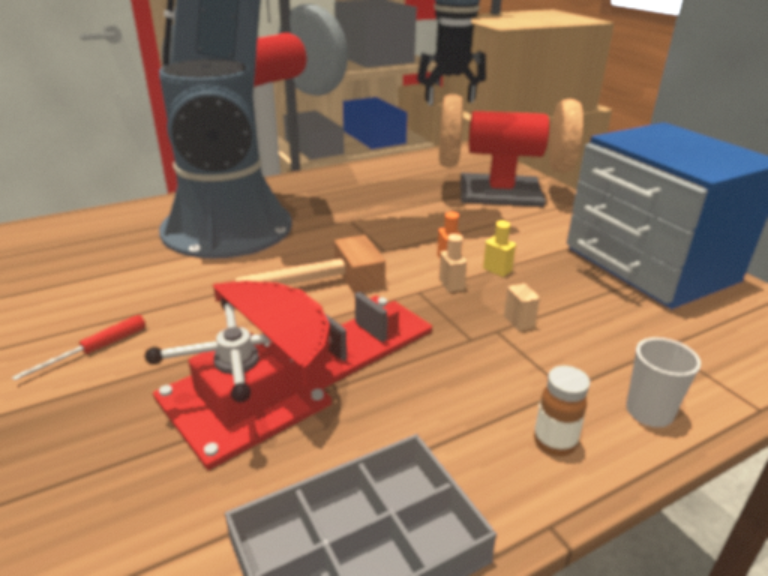

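View pics/b.png

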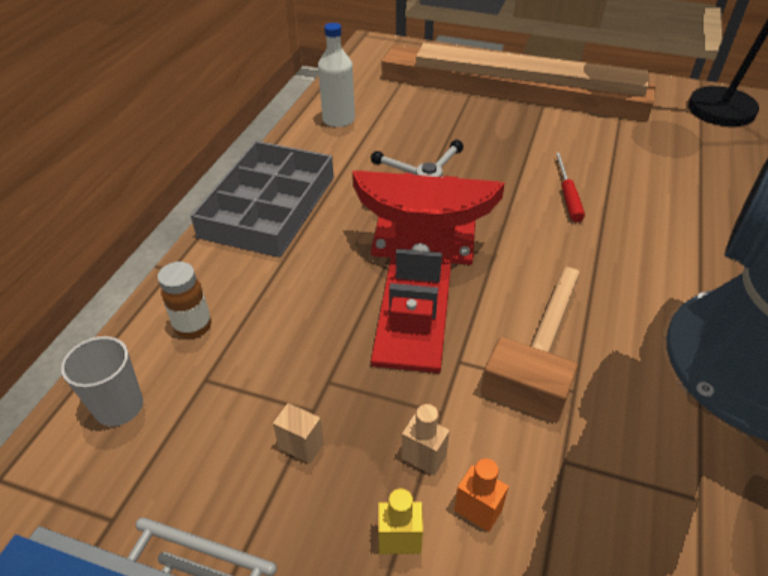

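The scene view shows the pale blank at about (303,175). Look-alikes are the orange one at (300,157), the yellow one at (333,167) and the stemless offcut at (348,205). In the side view they are the pale blank (284,291), orange (321,330), yellow (267,349) and offcut (199,288). The vice's hub is at (155,230) in the scene view and (286,113) in the side view. I choose the pale stemmed block.

```bash
python3 - <<'E'
from h import *
np.set_printoptions(precision=4,suppress=True)
C={n:dict(np.load(n+'.npz')) for n in ['scene','side']}
for n,c in C.items():
    P=cloud(c); H=cv2.cvtColor(c['pixels'],cv2.COLOR_RGB2HSV).astype(int); Z=P[...,2]; ok=c['z_map']>0
    red=((H[...,0]<6)|(H[...,0]>174))&(H[...,1]>170)&(H[...,2]>60)&ok
    V=(P[...,0]>.3)&(P[...,0]<.75)&(P[...,1]>-.3)&(P[...,1]<.22)
    m=red&V&(abs(Z-.015)<.008)
    r=cv2.minAreaRect(P[m][:,:2].astype(np.float32)); print(n,'plate',m.sum(),r, np.median(Z[m]))
    m=red&V&(Z>.118)&(Z<.135); q=P[m]; print('hood',len(q),q.mean(0)if len(q) else '',cv2.minAreaRect(q[:,:2].astype(np.float32)) if len(q)>5 else '')
    m=V&(H[...,2]<50)&(Z>.09)&(Z<.13)&ok
    k,l,st,ce=cv2.connectedComponentsWithStats(m.astype(np.uint8))
    for i in range(1,k):
        if st[i,4]>8: print('dark',ce[i],st[i],np.median(P[l==i],0), 'ray@.105',ray(c,*ce[i],.105))
    # blank
    B=(P[...,0]>.25)&(P[...,0]<.7)&(P[...,1]>.2)&(P[...,1]<.5)&ok
    m=B&(Z>.02)
    k,l,st,ce=cv2.connectedComponentsWithStats(m.astype(np.uint8))
    for i in range(1,k):
        if st[i,4]>30:
            q=P[l==i]; t=q[abs(q[:,2]-.06)<.004]; u=q[q[:,2]>.094]
            print('blk',ce[i],st[i,4],np.median(H[l==i],0),q.max(0),'top60',cv2.minAreaRect(t[:,:2].astype(np.float32)) if len(t)>4 else '', 'stem',(len(u),u.mean(0)) if len(u) else '')
i=C['side']['pixels'][245:375,170:370,::-1]; j=C['side']['pixels'][90:220,200:360,::-1]
cv2.imwrite('pics/c.png',np.hstack([cv2.resize(i,None,fx=2.2,fy=2.2),cv2.resize(j,None,fx=2.2,fy=2.2)]))
E
```

```text
scene plate 4219 ((0.44375166296958923, -0.052040740847587585), (0.3511800169944763, 0.42420053482055664), 14.788565635681152) 0.01708781234046186
hood 2348 [ 0.5537 -0.0713  0.128 ] ((0.5420795679092407, -0.06334240734577179), (0.23720493912696838, 0.09500354528427124), 11.061372756958008)
blk [300.3005 166.5599] 659 [ 14. 117. 175.] [0.4553 0.368  0.1052] top60 ((0.38866478204727173, 0.3227757215499878), (0.04382062330842018, 0.14069753885269165), 61.26738357543945) stem (105, array([0.3943, 0.3209, 0.1005]))
blk [332.7317 164.1064] 451 [ 22. 165. 178.] [0.452  0.439  0.1053] top60 ((0.4230456054210663, 0.41361528635025024), (0.04822569712996483, 0.03667408600449562), 20.410133361816406) stem (51, array([0.4261, 0.4117, 0.1004]))
blk [347.216  200.9376] 449 [ 15. 114. 162.] [0.6078 0.3572 0.0644] top60 ((0.5818063020706177, 0.3364352285861969), (0.0361722968518734, 0.051685307174921036), 80.27088165283203) stem 
side plate 2702 ((0.4990851879119873, -0.07986927032470703), (0.5320848226547241, 0.275130957365036), 70.49937438964844) 0.014591664294997309
hood 2153 [ 0.5365 -0.0651  0.
[... 684 characters left out ...]
1.4953384399414) stem 
blk [283.1939 291.0485] 887 [ 15. 115. 116.] [0.4518 0.3274 0.1026] top60 ((0.4254124164581299, 0.3053770661354065), (0.034882061183452606, 0.04855722188949585), 77.76749420166016) stem (165, array([0.425 , 0.3062, 0.0996]))
blk [320.9038 327.497 ] 988 [ 11.  200.  133.5] [0.3711 0.3753 0.1027] top60 ((0.3440031409263611, 0.3530760407447815), (0.03379815071821213, 0.04820825159549713), 75.43414306640625) stem (196, array([0.3438, 0.354 , 0.0995]))
blk [266.2058 347.4468] 996 [ 23. 179. 174.] [0.4486 0.4399 0.1025] top60 ((0.4211714267730713, 0.41606462001800537), (0.04741154611110687, 0.03597338870167732), 19.338890075683594) stem (213, array([0.4213, 0.4173, 0.0998]))
```

View pics/c.png

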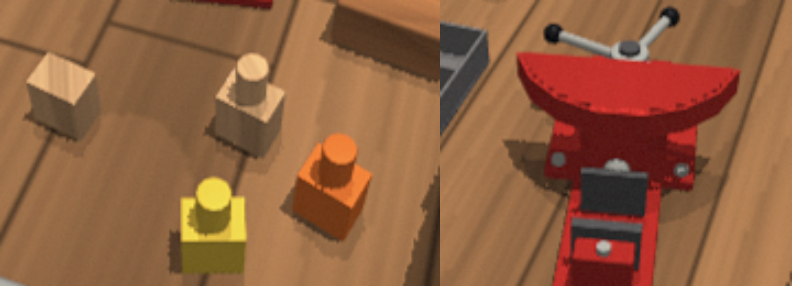

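The crop confirms the choice. The pale stemmed block stands alone at crop (250,105), about 11 cm from the yellow one and 9 cm from the orange one. Its centre is (0.4254, 0.3060). The vice's yaw is about 11°, and its hub is at about (0.551, -0.1385).

>>> step_arm --pt "0.2 -0.9 -0.28 0 -0.26" --pt "0.2 -0.9 -0.28 0 0" --pt "0.2 -0.9 -0.28 0 0" --pt "0.2 -0.9 -0.28 0 0" --pt "0.2 -0.9 -0.28 0 0"

```text
t: 1.42
tool_pos: [0.3291, 0.366, 0.2314]
eef_rot: [[-0.977, 0.212, 0.0], [0.212, 0.977, 0.0], [-0.0, 0.0, -1.0]]
wrist_force: [-0.3, 1.1, -0.3]
grip_width: 0.799
grip_force: 0.0
```

>>> step_arm --pt "0.2 -0.9 -0.28 0 0" --pt "0.2 -0.9 -0.2 0 0" --pt "0.2 0 0 0.4 0" --pt "0.2 0 0 0.4 0" --pt "0.2 0 0 0 0"

```text
t: 2.05
tool_pos: [0.4101, 0.3238, 0.1903]
eef_rot: [[-0.977, 0.212, -0.002], [0.212, 0.977, -0.001], [0.001, -0.002, -1.0]]
wrist_force: [-0.3, -0.3, 0.4]
grip_width: 0.799
grip_force: 0.0
```

```bash
cat >> h.py <<'E'
np.set_printoptions(precision=4,suppress=True)
YAW=np.radians(11); HUB=np.array([.551,-.1385,.105])
def st(target=None):
    s=arm.get_obs(); R=np.array(s['eef_rot']); p=np.array(s['tool_pos'])
    print('t',s['t'],'p',p,'ytool',np.degrees(np.arctan2(R[1,1],R[0,1])).round(2),'F',np.array(s['wrist_force']),'w',s['grip_width'],'g',s['grip_force'],'j',np.array(s['joints']))
    if target is not None: print('to go, units', R.T@(np.array(target)-p)/.05)
    return s,R,p
E
python3 - <<'E'
from h import *
s,R,p=st([.4254,.3060,.066])
E
```

```text
t 2.05 p [0.4101 0.3238 0.1903] ytool 77.76 F [-0.3216 -0.3023  0.3695] w 0.7991216959395857 g 0.0 j [ 0.6684  0.2719 -0.0618  1.2395 -0.      0.8821]
to go, units [-0.3785 -0.2784  2.4856]
```

>>> step_arm --pt "0.2 -0.38 -0.28 0 0" --pt "0.2 0 0 0.7 0" --pt "0.2 0 0 0.7 0" --pt "0.2 0 0 0.7 0" --pt "0.2 0 0 0.3 0"

```text
t: 2.68
tool_pos: [0.4259, 0.3066, 0.0706]
eef_rot: [[-0.977, 0.212, -0.001], [0.212, 0.977, -0.001], [0.001, -0.001, -1.0]]
wrist_force: [-0.2, 0.5, 0.2]
grip_width: 0.802
grip_force: 0.0
```

```bash
python3 - <<'E'
from h import *
s,R,p=st([.4254,.3060,.066])
c=arm.read_camera('side'); cv2.imwrite('pics/d.png',cv2.resize(c['pixels'][220:370,180:380,::-1],None,fx=3,fy=3))
E
```

```text
t 2.675 p [0.4259 0.3066 0.0706] ytool 77.78 F [-0.2341  0.5012  0.2168] w 0.8024549041665042 g 0.0 j [ 0.6239  0.35   -0.2691  0.9528 -0.      0.8372]
to go, units [ 0.0065 -0.0126  0.0923]
```

View pics/d.png

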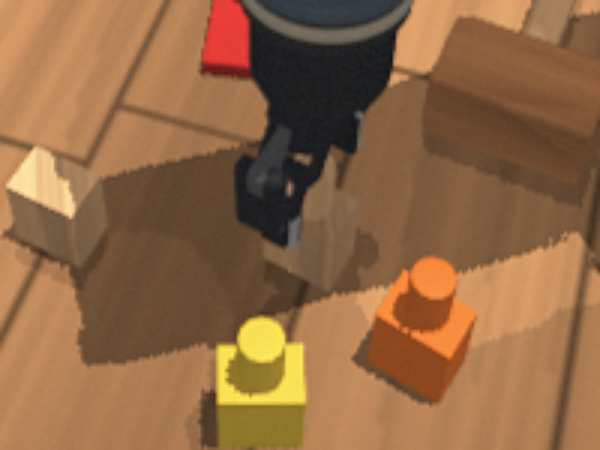

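The stem, at crop (320,190), stands between the fingers at (265,200) and (350,130). Closing on it now.

>>> step_arm --pt "0.8 0 0 0.05 0" --pt "0.8 0 0 0 0" --pt "0.8 0 0 0 0" --pt "0.8 0 0 0 0" --squeeze 35

```text
t: 3.22
tool_pos: [0.4269, 0.3071, 0.0699]
eef_rot: [[-0.977, 0.212, 0.002], [0.212, 0.977, 0.001], [-0.001, 0.001, -1.0]]
wrist_force: [-0.9, -0.6, 8.0]
grip_width: 0.295
grip_force: 35.5
```

```bash
python3 - <<'E'
from h import *
s,R,p=st()
# vice refinement: jaw faces & plate from side view, in vice frame
c=dict(np.load('side.npz')); P=cloud(c); H=cv2.cvtColor(c['pixels'],cv2.COLOR_RGB2HSV).astype(int)
cs,sn=np.cos(YAW),np.sin(YAW); L=(P-HUB)@np.array([[cs,-sn,0],[sn,cs,0],[0,0,1]]); ok=c['z_map']>0
red=((H[...,0]<6)|(H[...,0]>174))&(H[...,1]>170)&ok
for y0 in np.arange(.14,.33,.02):
    m=red&(abs(L[...,1]-y0)<.01)&(abs(L[...,2]+.09)<.006)&(abs(L[...,0])<.09)
    if m.sum()>5: print('plate y',round(y0,2),m.sum(),np.percentile(L[m][:,0],[1,99]),np.median(L[m][:,2]))
dk=(H[...,1]<90)&(H[...,2]<110)&ok&(abs(L[...,0])<.06)&(L[...,1]>.13)&(L[...,1]<.3)&(L[...,2]<-.02)&(L[...,2]>-.085)
k,l,sv,ce=cv2.connectedComponentsWithStats(dk.astype(np.uint8))
for i in range(1,k):
    if sv[i,4]>20: print('dark',ce[i],sv[i,4],'x',np.percentile(L[l==i][:,0],[2,98]),'y',np.percentile(L[l==i][:,1],[2,25,50,75,98]),'z',np.percentile(L[l==i][:,2],[2,98]))
E
```

```text
t 3.225 p [0.4269 0.3071 0.0699] ytool 77.76 F [-0.8557 -0.6197  7.9543] w 0.294649499823492 g 35.466556549072266 j [ 0.6236  0.3503 -0.2707  0.9479 -0.0001  0.8372]
plate y 0.14 65 [-0.0485  0.0497] -0.09055966152171525
plate y 0.16 148 [-0.0474  0.0494] -0.09037643012842435
plate y 0.18 54 [-0.0488  0.0497] -0.0904265790881051
plate y 0.2 72 [-0.0483  0.0495] -0.09049209672434146
plate y 0.22 70 [-0.0487  0.0497] -0.09045141820779741
plate y 0.24 107 [-0.0486  0.0498] -0.09044308165712524
plate y 0.26 192 [-0.0478  0.0495] -0.08990914149504055
plate y 0.28 314 [-0.0478  0.0485] -0.09029183548259685
plate y 0.3 331 [-0.0484  0.0489] -0.09023313250798494
plate y 0.32 346 [-0.0477  0.0489] -0.0906466263305586
dark [278.4791 176.3902] 551 x [-0.0317  0.0338] y [0.1506 0.1581 0.1593 0.1602 0.1622] z [-0.0821 -0.0302]
dark [276.0772 195.0846] 272 x [-0.033   0.0331] y [0.2265 0.2329 0.2366 0.2381 0.2398] z [-0.0687 -0.029 ]
```

>>> step_arm --pt "0.8 0 0 -0.3 0" --pt "0.8 0 0 -0.6 -0.5" --pt "0.8 0 0 -0.6 -0.9" --pt "0.8 0 0 -0.5 -0.9" --pt "0.8 0 0 0 -0.6"

```text
t: 3.85
tool_pos: [0.4272, 0.3074, 0.172]
eef_rot: [[-0.981, -0.194, 0.003], [-0.194, 0.981, 0.002], [-0.004, 0.002, -1.0]]
wrist_force: [-0.5, -1.2, -1.3]
grip_width: 0.292
grip_force: 34.9
```

>>> step_arm --pt "0.8 -0.12 -0.6 0 0" --pt "0.8 -0.12 -0.8 0 0" --pt "0.8 -0.12 -0.8 0 0" --pt "0.8 -0.12 -0.8 0 0" --pt "0.8 -0.12 -0.8 0 0"

```text
t: 4.47
tool_pos: [0.4923, 0.1246, 0.17]
eef_rot: [[-0.982, -0.19, 0.001], [-0.19, 0.982, 0.0], [-0.001, 0.0, -1.0]]
wrist_force: [1.2, -0.2, -0.8]
grip_width: 0.29
grip_force: 34.9
```

>>> step_arm --pt "0.8 -0.1 -0.8 0 0" --pt "0.8 0 -0.6 0 0" --pt "0.8 0 0 0 0"

```text
t: 4.85
tool_pos: [0.5105, 0.0564, 0.1698]
eef_rot: [[-0.982, -0.188, 0.001], [-0.188, 0.982, -0.0], [-0.001, -0.0, -1.0]]
wrist_force: [0.8, -1.0, -0.6]
grip_width: 0.296
grip_force: 34.9
```

```bash
python3 - <<'E'
from h import *
s,R,p=st([.514,.0519,.088])
c=arm.read_camera('side'); P=cloud(c); H=cv2.cvtColor(c['pixels'],cv2.COLOR_RGB2HSV).astype(int)
m=(H[...,0]>9)&(H[...,0]<22)&(H[...,1]<150)&(P[...,2]>.06)&(c['z_map']>0)&(np.linalg.norm(P[...,:2]-p[:2],axis=-1)<.06)
q=P[m]; print(len(q),q.min(0),q.max(0),np.median(q,0))
E
```

```text
t 4.85 p [0.5105 0.0564 0.1698] ytool 100.82 F [ 0.8024 -0.97   -0.5795] w 0.29619531213157513 g 34.941245913505554 j [ 0.1102  0.2591 -0.131   1.1799 -0.0002 -0.0786]
to go, units [-0.0506 -0.1019  1.6367]
1250 [0.4537 0.0118 0.0607] [0.5556 0.1163 0.4551] [0.5042 0.0751 0.1606]
```

>>> step_arm --pt "0.8 -0.05 -0.1 0.2 0" --pt "0.8 0 0 0.6 0" --pt "0.8 0 0 0.5 0" --pt "0.8 0 0 0.2 0" --pt "0.8 0 0 0 0"

```text
t: 5.52
tool_pos: [0.5132, 0.054, 0.0935]
eef_rot: [[-0.982, -0.191, -0.001], [-0.191, 0.982, -0.0], [0.001, 0.0, -1.0]]
wrist_force: [0.5, 0.7, -0.7]
grip_width: 0.293
grip_force: 35.0
```

```bash
python3 - <<'E'
from h import *
s,R,p=st([.514,.0519,.085])
c=arm.read_camera('side'); cv2.imwrite('pics/e.png',cv2.resize(c['pixels'][120:240,190:370,::-1],None,fx=3.5,fy=3.5))
E
```

```text
t 5.525 p [0.5132 0.054  0.0935] ytool 101.0 F [ 0.5034  0.7446 -0.6892] w 0.29345188302464625 g 34.961519837379456 j [ 0.1048  0.3138 -0.258   0.9999  0.     -0.0873]
to go, units [-0.0082 -0.044   0.1709]
```

View pics/e.png

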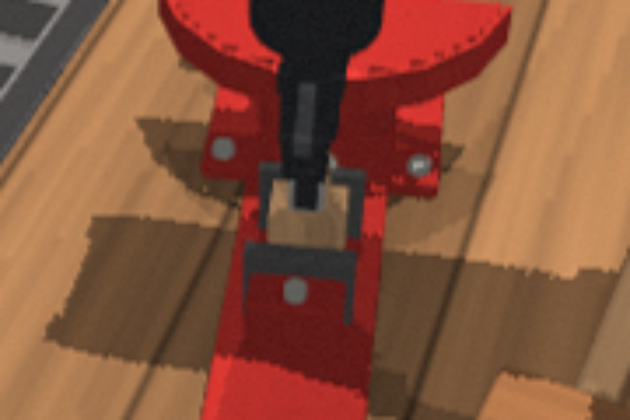

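The blank is between the jaws and parallel to them, with its foot at crop (305,215), the end jaw at (300,260) and the moving jaw at (270,190). Lowering it until it touches the bed.

>>> step_arm --pt "0.8 0 0 0.1 0" --pt "0.8 0 0 0.05 0" --pt "0.8 0 0 0 0"

```text
t: 5.95
tool_pos: [0.5135, 0.0536, 0.0863]
eef_rot: [[-0.982, -0.19, 0.0], [-0.19, 0.982, -0.0], [-0.0, -0.0, -1.0]]
wrist_force: [-0.1, 0.2, -1.1]
grip_width: 0.294
grip_force: 35.0
```

>>> step_arm --pt "0.8 0 0 0.03 0" --pt "0.8 0 0 0 0"

```text
t: 6.2
tool_pos: [0.5137, 0.0536, 0.085]
eef_rot: [[-0.982, -0.19, 0.0], [-0.19, 0.982, -0.0], [-0.0, -0.0, -1.0]]
wrist_force: [-1.0, -0.0, 1.4]
grip_width: 0.292
grip_force: 35.1
```

>>> step_arm --pt "0.8 0 0 0.01 0" --pt "0.55 0 0 0 0" --pt "0.4 0 0 0 0" --pt "0.4 0 0 0 0" --pt "0.4 0 0 -0.2 0"

```text
t: 6.82
tool_pos: [0.513, 0.0536, 0.0941]
eef_rot: [[-0.982, -0.19, -0.001], [-0.19, 0.982, -0.0], [0.001, 0.0, -1.0]]
wrist_force: [0.1, -0.1, -0.1]
grip_width: 0.601
grip_force: 0.0
```

>>> step_arm --pt "0.4 0 0 -0.6 0" --pt "0.4 0 0 -0.7 0" --pt "0.4 0 0 -0.7 0" --pt "0.4 0 0 0 0"

```text
t: 7.32
tool_pos: [0.5149, 0.0538, 0.1974]
eef_rot: [[-0.982, -0.19, 0.005], [-0.19, 0.982, 0.0], [-0.005, -0.0, -1.0]]
wrist_force: [0.5, -1.0, -0.2]
grip_width: 0.6
grip_force: 0.0
```

```bash
cat >> h.py <<'E'
def vf(P): 
    cs,sn=np.cos(YAW),np.sin(YAW); return (P-HUB)@np.array([[cs,-sn,0],[sn,cs,0],[0,0,1]])
def blank(c):
    L=vf(cloud(c)); H=cv2.cvtColor(c['pixels'],cv2.COLOR_RGB2HSV).astype(int)
    m=(H[...,0]>8)&(H[...,0]<24)&(H[...,1]<170)&(c['z_map']>0)&(abs(L[...,0])<.05)&(L[...,1]>.14)&(L[...,1]<.27)
    s=L[m&(L[...,2]>.004)&(L[...,2]<.02)]; f=L[m&(abs(L[...,2]+.03)<.006)]
    print('stem top',len(s),s.mean(0) if len(s) else '', 'foot top',len(f), cv2.minAreaRect(f[:,:2].astype(np.float32)) if len(f)>5 else '')
    return L
def handle(c):
    L=vf(cloud(c)); H=cv2.cvtColor(c['pixels'],cv2.COLOR_RGB2HSV).astype(int)
    m=(c['z_map']>0)&(H[...,2]<50)&(abs(L[...,2])<.025)&(np.hypot(L[...,0],L[...,1])<.13)&(np.hypot(L[...,0],L[...,1])>.07)
    k,l,sv,ce=cv2.connectedComponentsWithStats(m.astype(np.uint8))
    for i in range(1,k):
        if sv[i,4]>10:
            b=vf(ray(c,*ce[i],.105)); print('ball',ce[i],sv[i,4],'vice',b,'r',np.hypot(*b[:2]),'ang',np.degrees(np.arctan2(b[1],b[0])))
E
python3 - <<'E'
from h import *
s,R,p=st()
for n in ['side','scene']:
    c=arm.read_camera(n); print(n); blank(c); handle(c)
E
```

```text
t 7.325 p [0.5149 0.0538 0.1974] ytool 100.97 F [ 0.5472 -1.0025 -0.16  ] w 0.5999395481542769 g 0.0 j [ 0.1041  0.2531 -0.0684  1.2445 -0.     -0.0873]
side
stem top 90 [0.0001 0.1978 0.0091] foot top 217 ((0.005073487758636475, 0.20399925112724304), (0.11078142374753952, 0.05873369053006172), 81.67206573486328)
ball [304.7576  96.7879] 33 vice [-0.0409 -0.0957 -0.    ] r 0.10410164940800563 ang -113.11264430571029
ball [250.7   104.825] 40 vice [ 0.094  -0.0408 -0.    ] r 0.10245153466165088 ang -23.461518764988917
scene
stem top 85 [0.0038 0.1916 0.0106] foot top 293 ((0.003860674798488617, 0.20386607944965363), (0.11081568896770477, 0.0669795498251915), 89.18921661376953)
```

The blank stands upright at (0, 195) mm in the vice frame, with its stem top 10 mm above hub height as expected. Spoke 0 is at -23.4° (q≈0.41). Moving shut fingers to the far side of spoke 0.

>>> step_arm --pt "1 -0.2 -0.5 0 0" --pt "1 -0.3 -0.85 0 0" --pt "1 -0.3 -0.85 0 0" --pt "1 -0.3 -0.85 0 0" --pt "1 -0.33 -0.9 0 0"

```text
t: 8.05
tool_pos: [0.6213, -0.1278, 0.1933]
eef_rot: [[-0.982, -0.19, -0.002], [-0.19, 0.982, 0.0], [0.001, 0.001, -1.0]]
wrist_force: [1.2, 0.8, 0.7]
grip_width: -0.002
grip_force: 0.0
```

>>> step_arm --pt "1 0 0 0 0" --pt "1 0 0 0.4 0" --pt "1 0 0 0.4 0" --pt "1 0 0 0 0"

```text
t: 8.55
tool_pos: [0.6197, -0.1257, 0.1525]
eef_rot: [[-0.982, -0.191, -0.004], [-0.191, 0.982, 0.001], [0.003, 0.002, -1.0]]
wrist_force: [-0.5, -0.5, 1.0]
grip_width: -0.0
grip_force: 0.0
```

```bash
cat >> h.py <<'E'
def pv(F0=(0,0,0)):
    s,R,p=st(); F=np.array(s['wrist_force'])-F0; v=vf(p); r=p-HUB; tau=-( -(r[0]*F[1]-r[1]*F[0]))
    print('vice',v*1000,'r',np.hypot(*v[:2])*1000,'ang',np.degrees(np.arctan2(v[1],v[0])),'tau',tau)
    return s,R,p,v
def go(v,R,x,y,z=.092):
    T=HUB+np.array([np.cos(YAW)*x-np.sin(YAW)*y,np.sin(YAW)*x+np.cos(YAW)*y,0]); return T
E
python3 - <<'E'
from h import *
s,R,p,v=pv(); T=go(v,R,.073,-.002); T[2]=.092; print('units',R.T@(T-p)/.05)
E
```

```text
t 8.55 p [ 0.6197 -0.1257  0.1525] ytool 101.0 F [-0.5282 -0.5476  0.9864] w -0.00025903032119378933 g 0.0 j [-0.2002  0.5161  0.2018  1.2604  0.0001 -0.3922]
vice [69.9166 -0.5847 47.493 ] r 69.91903793575852 ang -0.4791639616374632 tau -0.03089911606150215
units [-0.0659 -0.0302  1.2096]
```

>>> step_arm --pt "1 -0.05 -0.01 0.2 0" --pt "1 0 0 0.35 0" --pt "1 0 0 0.35 0" --pt "1 0 0 0.3 0" --pt "1 0 0 0 0"

```text
t: 9.18
tool_pos: [0.6233, -0.1264, 0.0934]
eef_rot: [[-0.982, -0.19, -0.002], [-0.19, 0.982, 0.0], [0.001, 0.001, -1.0]]
wrist_force: [0.6, 0.7, 0.0]
grip_width: -0.006
grip_force: 0.0
```

```bash
python3 - <<'E'
from h import *
s,R,p,v=pv()
# plan: finger centre on circle r=72 from current angle, 10 deg steps
a=np.degrees(np.arctan2(v[1],v[0])); pos=v[:2]*1000
for k in range(1,19):
    t=np.radians(-10*k); q=72*np.array([np.cos(t),np.sin(t)]); d=q-pos; print(-10*k,'tool x,y',np.round([-d[0]/50,d[1]/50],2)); pos=q
E
```

```text
t 9.175 p [ 0.6233 -0.1264  0.0934] ytool 100.97 F [0.6203 0.654  0.0407] w -0.005608212132477349 g 0.0 j [-0.2001  0.5486  0.1031  1.1269  0.     -0.3916]
vice [ 73.2472  -1.9492 -11.6449] r 73.2731433435007 ang -1.5243259350663063 tau 0.039781556522082574
-10 tool x,y [ 0.05 -0.21]
-20 tool x,y [ 0.06 -0.24]
-30 tool x,y [ 0.11 -0.23]
-40 tool x,y [ 0.14 -0.21]
-50 tool x,y [ 0.18 -0.18]
-60 tool x,y [ 0.21 -0.14]
-70 tool x,y [ 0.23 -0.11]
-80 tool x,y [ 0.24 -0.06]
-90 tool x,y [ 0.25 -0.02]
-100 tool x,y [0.25 0.02]
-110 tool x,y [0.24 0.06]
-120 tool x,y [0.23 0.11]
-130 tool x,y [0.21 0.14]
-140 tool x,y [0.18 0.18]
-150 tool x,y [0.14 0.21]
-160 tool x,y [0.11 0.23]
-170 tool x,y [0.06 0.24]
-180 tool x,y [0.02 0.25]
```

>>> step_arm --pt "1 0.05 -0.21 0 0" --pt "1 0.06 -0.24 0 0" --pt "1 0.11 -0.23 0 0" --pt "1 0.14 -0.21 0 0" --pt "1 0.18 -0.18 0 0"

```text
t: 9.8
tool_pos: [0.608, -0.1844, 0.0951]
eef_rot: [[-0.982, -0.191, 0.002], [-0.191, 0.982, 0.002], [-0.002, 0.001, -1.0]]
wrist_force: [2.3, 8.3, -2.2]
grip_width: -0.005
grip_force: 3.5
```

```bash
python3 - <<'E'
from h import *
pv()
E
```

```text
t 9.8 p [ 0.608  -0.1844  0.0951] ytool 100.99 F [ 2.3178  8.2933 -2.1781] w -0.005289283569138785 g 3.5448867129161954 j [-0.2954  0.5438  0.0996  1.1255  0.0019 -0.4873]
vice [ 47.1947 -55.9276  -9.9236] r 73.17950189765828 ang -49.840514878367244 tau 0.5790830428359104
```

>>> step_arm --pt "1 0.21 -0.14 0 0" --pt "1 0.23 -0.11 0 0" --pt "1 0.24 -0.06 0.02 0" --pt "1 0.25 -0.02 0 0" --pt "1 0.25 0.02 0 0"

```text
t: 10.42
tool_pos: [0.5541, -0.2115, 0.0949]
eef_rot: [[-0.982, -0.19, 0.004], [-0.19, 0.982, -0.0], [-0.004, -0.001, -1.0]]
wrist_force: [8.4, 1.7, 2.9]
grip_width: 0.001
grip_force: 3.7
```

>>> step_arm --pt "1 0.24 0.06 0 0" --pt "1 0.23 0.11 0 0" --pt "1 0.21 0.14 0 0"

```text
t: 10.8
tool_pos: [0.5181, -0.2032, 0.0951]
eef_rot: [[-0.982, -0.19, 0.005], [-0.19, 0.982, -0.002], [-0.005, -0.002, -1.0]]
wrist_force: [9.8, -1.1, 2.1]
grip_width: -0.003
grip_force: 3.8
```

```bash
python3 - <<'E'
from h import *
pv()
c=arm.read_camera('side'); blank(c); handle(c)
L=vf(cloud(c)); H=cv2.cvtColor(c['pixels'],cv2.COLOR_RGB2HSV).astype(int)
dk=(H[...,1]<90)&(H[...,2]<110)&(c['z_map']>0)&(abs(L[...,0])<.045)&(L[...,1]>.13)&(L[...,1]<.3)&(L[...,2]<-.02)&(L[...,2]>-.085)
k,l,sv,ce=cv2.connectedComponentsWithStats(dk.astype(np.uint8))
for i in range(1,k):
    if sv[i,4]>20: print('dark',ce[i],sv[i,4],'y',np.percentile(L[l==i][:,1],[2,25,50,75,98]))
E
```

```text
t 10.8 p [ 0.5181 -0.2032  0.0951] ytool 100.95 F [ 9.8438 -1.1137  2.1183] w -0.0033279509318361565 g 3.789156675338745 j [-0.3741  0.3844 -0.1513  1.0298  0.0004 -0.5651]
vice [-44.6815 -57.2426  -9.8731] r 72.61647188622288 ang -127.97431496235711 tau 0.6737401782248258
stem top 92 [-0.0001  0.2028  0.0093] foot top 255 ((-0.0008038990199565887, 0.2070109248161316), (0.0634961649775505, 0.05862598866224289), 87.29015350341797)
ball [265.1714  96.0857] 35 vice [ 0.0622 -0.0854 -0.    ] r 0.10568767750453185 ang -53.922993353103216
ball [319.625 105.375] 48 vice [-0.0809 -0.0615 -0.    ] r 0.10157435906334435 ang -142.7690496667593
dark [276.6901 190.4131] 426 y [0.1745 0.1835 0.2323 0.2372 0.2398]
```

>>> step_arm --pt "1 0.18 0.18 0 0" --pt "1 0.14 0.21 0 0" --pt "1 0.11 0.23 0 0" --pt "1 0.06 0.24 0 0"

```text
t: 11.35
tool_pos: [0.4855, -0.1659, 0.0948]
eef_rot: [[-0.982, -0.189, 0.004], [-0.189, 0.982, -0.003], [-0.003, -0.003, -1.0]]
wrist_force: [4.7, -7.8, 0.5]
grip_width: -0.004
grip_force: 3.8
```

```bash
python3 - <<'E'
from h import *
pv()
c=arm.read_camera('side'); blank(c); handle(c)
E
```

```text
t 11.35 p [ 0.4855 -0.1659  0.0948] ytool 100.92 F [ 4.6702 -7.8157  0.5055] w -0.00422299114416518 g 3.791726678609848 j [-0.3285  0.3027 -0.2702  0.9937 -0.0013 -0.519 ]
vice [-69.534  -14.3766 -10.1907] r 71.00466829642204 ang -168.318340771396 tau 0.6399013980932217
stem top 93 [-0.0001  0.2097  0.0092] foot top 226 ((0.002996101975440979, 0.21866418421268463), (0.06468652188777924, 0.07696973532438278), 7.765370845794678)
ball [291.8966  93.6897] 29 vice [-0.0063 -0.1059 -0.    ] r 0.10612671264688524 ang -93.41169261090572
ball [246.2581 110.871 ] 31 vice [ 0.1012 -0.013  -0.    ] r 0.10199452031115185 ang -7.330745835823099
ball [315.9444 113.8889] 18 vice [-0.0731 -0.023  -0.    ] r 0.0766675354650677 ang -162.52610460417714
ball [326.     118.5833] 12 vice [-0.0985 -0.0065 -0.    ] r 0.0987314097104524 ang -176.23056976308146
```

>>> step_arm --pt "1 0 -0.2 0 0" --pt "1 0 0 -0.6 0" --pt "1 0 0 -0.6 0" --pt "1 -0.5 -0.2 0 0" --pt "1 -0.7 -0.25 0 0"

```text
t: 12.02
tool_pos: [0.5499, -0.1864, 0.1541]
eef_rot: [[-0.982, -0.189, 0.001], [-0.189, 0.982, -0.0], [-0.001, -0.0, -1.0]]
wrist_force: [0.6, -0.8, 0.7]
grip_width: -0.005
grip_force: 0.0
```

>>> step_arm --pt "1 -0.73 -0.21 0 0" --pt "1 0 0 0 0"

```text
t: 12.28
tool_pos: [0.5885, -0.1895, 0.1523]
eef_rot: [[-0.982, -0.19, -0.001], [-0.19, 0.982, 0.0], [0.001, 0.0, -1.0]]
wrist_force: [-0.1, -0.1, 0.5]
grip_width: 0.003
grip_force: 0.0
```

```bash
python3 - <<'E'
from h import *
s,R,p,v=pv(); T=go(v,R,.027,-.067); T[2]=.093; print('units',R.T@(T-p)/.05)
c=arm.read_camera('side'); handle(c)
E
```

```text
t 12.275 p [ 0.5885 -0.1895  0.1523] ytool 100.97 F [-0.0685 -0.1046  0.467 ] w 0.0030564530182747383 g 0.0 j [-0.3116  0.4827  0.1481  1.2369  0.0001 -0.503 ]
vice [ 27.1019 -57.2311  47.2673] r 63.32389706595737 ang -64.65997876504267 tau -0.007421250724685883
units [ 0.0013 -0.1959  1.1853]
ball [293.6207  93.8276] 29 vice [-0.0109 -0.1059 -0.    ] r 0.10643745383920963 ang -95.86700825723325
ball [246.1667 110.3333] 42 vice [ 0.1017 -0.0153 -0.    ] r 0.10288827088571928 ang -8.543825993641768
```

>>> step_arm --pt "1 0 -0.2 0.2 0" --pt "1 0 0 0.35 0" --pt "1 0 0 0.35 0" --pt "1 0 0 0.27 0" --pt "1 0 0 0 0"

```text
t: 12.95
tool_pos: [0.5878, -0.1983, 0.0939]
eef_rot: [[-0.982, -0.19, -0.002], [-0.19, 0.982, 0.001], [0.002, 0.001, -1.0]]
wrist_force: [0.0, 0.1, -0.2]
grip_width: -0.0
grip_force: 0.0
```

```bash
python3 - <<'E'
from h import *
pv()
E
```

```text
t 12.95 p [ 0.5878 -0.1983  0.0939] ytool 100.94 F [ 0.0217  0.1075 -0.2298] w -0.0003540404185351468 g 0.0 j [-0.3254  0.5166  0.0519  1.1078 -0.0001 -0.5164]
vice [ 24.6884 -65.7625 -11.1244] r 70.2439979637046 ang -69.42297694207141 tau 0.005255339632959148
```

>>> step_arm --pt "1 0.2 -0.06 0 0" --pt "1 0.2 -0.03 0 0" --pt "1 0.1 0 0 0"

```text
t: 13.32
tool_pos: [0.5657, -0.2075, 0.096]
eef_rot: [[-0.982, -0.19, 0.003], [-0.19, 0.982, 0.0], [-0.003, -0.0, -1.0]]
wrist_force: [10.2, 5.2, -2.1]
grip_width: -0.001
grip_force: 4.7
```

>>> step_arm --pt "1 0.1 0 0 0" --pt "1 0.1 0.01 0 0"

```text
t: 13.58
tool_pos: [0.5569, -0.2086, 0.0963]
eef_rot: [[-0.982, -0.191, 0.005], [-0.191, 0.982, 0.001], [-0.005, -0.0, -1.0]]
wrist_force: [14.9, 2.0, 1.2]
grip_width: -0.003
grip_force: 7.0
```

```bash
python3 - <<'E'
from h import *
pv()
E
```

```text
t 13.575 p [ 0.5569 -0.2086  0.0963] ytool 101.0 F [14.8996  2.014   1.1683] w -0.003094363807311803 g 6.961080729961395 j [-0.3597  0.4582 -0.0353  1.0726  0.0025 -0.5516]
vice [ -7.5356 -69.915   -8.7045] r 70.31991691930959 ang -96.15170148868887 tau 1.055961822606489
```

>>> step_arm --pt "1 0 0 0 0"

```text
t: 13.7
tool_pos: [0.5566, -0.2089, 0.0964]
eef_rot: [[-0.982, -0.191, 0.005], [-0.191, 0.982, -0.0], [-0.005, -0.001, -1.0]]
wrist_force: [9.7, 3.4, 0.4]
grip_width: -0.002
grip_force: 4.7
```

```bash
python3 - <<'E'
from h import *
pv()
c=arm.read_camera('side'); handle(c); blank(c)
s,R,p,v=pv()
E
```

```text
t 13.7 p [ 0.5566 -0.2089  0.0964] ytool 100.99 F [9.681  3.4375 0.3949] w -0.0017820114481108373 g 4.653917849063873 j [-0.3599  0.458  -0.0354  1.0729  0.0017 -0.5516]
vice [ -7.8953 -70.1493  -8.6027] r 70.59221028132345 ang -96.42163311841071 tau 0.7005928555964006
ball [303.8387  96.3548] 31 vice [-0.0384 -0.0975 -0.    ] r 0.10473729959160305 ang -111.48143369681267
ball [250.1087 105.3696] 46 vice [ 0.0951 -0.0382 -0.    ] r 0.10250042131255428 ang -21.871982783122636
stem top 92 [-0.0003  0.2117  0.009 ] foot top 223 ((-0.0006815902888774872, 0.20972204208374023), (0.060491424053907394, 0.05907304957509041), 0.4738938510417938)
t 13.75 p [ 0.5567 -0.2089  0.0964] ytool 100.99 F [9.4886 3.2038 0.66  ] w -0.001611648178623971 g 4.574691206216812 j [-0.3598  0.4581 -0.0351  1.0731  0.0016 -0.5516]
vice [ -7.862  -70.1673  -8.6242] r 70.6064153606813 ang -96.39310837289477 tau 0.6859593776281845
```

>>> step_arm --pt "1 0.02 0 0 0" --pt "1 0.02 0.01 0 0"

```text
t: 14.0
tool_pos: [0.5554, -0.2087, 0.0965]
eef_rot: [[-0.982, -0.191, 0.006], [-0.191, 0.982, 0.0], [-0.006, -0.001, -1.0]]
wrist_force: [14.4, 3.3, -2.1]
grip_width: 0.001
grip_force: 7.1
```

```bash
python3 - <<'E'
from h import *
pv()
E
```

```text
t 14.0 p [ 0.5554 -0.2087  0.0965] ytool 101.0 F [14.3578  3.3193 -2.1035] w 0.0012439485284330412 g 7.127749774663243 j [-0.3606  0.4545 -0.0405  1.0701  0.0022 -0.5526]
vice [ -9.0754 -69.7734  -8.4808] r 70.36116485034528 ang -97.41086068651445 tau 1.0228710370320357
```

The push reads 14.6 N at 70 mm while creeping, inside the firm band of 12 to 15 N. I stop here and back off.

>>> step_arm --pt "1 -0.2 0 0 0" --pt "1 -0.1 0 -0.3 0" --pt "1 0 0 -0.7 0" --pt "1 0 0 -0.7 0" --pt "1 0 0 -0.5 0"

```text
t: 14.62
tool_pos: [0.5679, -0.206, 0.2068]
eef_rot: [[-0.982, -0.19, 0.001], [-0.19, 0.982, -0.001], [-0.001, -0.001, -1.0]]
wrist_force: [-0.1, -0.0, -0.1]
grip_width: -0.003
grip_force: 0.0
```

```bash
python3 - <<'E'
from h import *
pv()
c=arm.read_camera('side'); handle(c); blank(c)
cv2.imwrite('pics/f.png',cv2.resize(c['pixels'][85:235,190:370,::-1],None,fx=3.5,fy=3.5))
E
```

```text
t 14.625 p [ 0.5679 -0.206   0.2068] ytool 100.96 F [-0.1238 -0.0009 -0.1425] w -0.003399681294788683 g 0.0 j [-0.3479  0.4366  0.2146  1.3475 -0.0003 -0.5392]
vice [  3.6571 -69.5135 101.7556] r 69.60967521533286 ang -86.98844329543797 tau -0.008373755343987039
ball [304.1562  96.4062] 32 vice [-0.0392 -0.0973 -0.    ] r 0.10492497675003373 ang -111.93453276965538
ball [250.617  105.0426] 47 vice [ 0.094  -0.0398 -0.    ] r 0.10212387492039225 ang -22.93682799936967
stem top 95 [-0.0001  0.2118  0.0089] foot top 229 ((0.0007385462522506714, 0.21227198839187622), (0.05579764023423195, 0.06501375883817673), 88.83650207519531)
```

View pics/f.png

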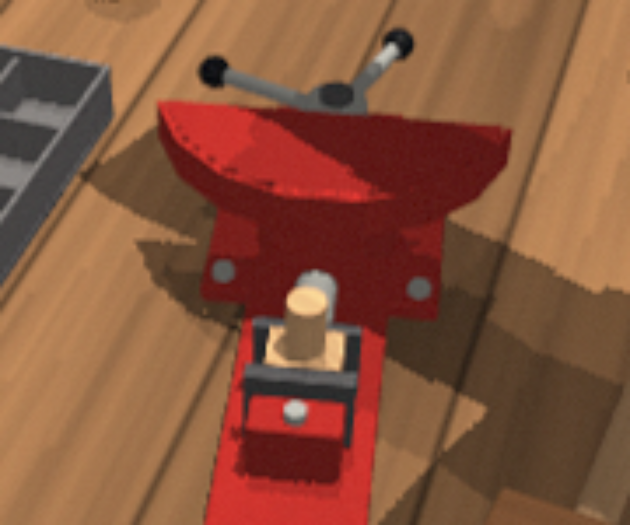

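The blank stands upright and square, held between the moving jaw at crop (300,335) and the end jaw at (300,385). The handle has stayed where I left it and the tool is clear.

```bash
python3 -c "
from bench import arm
print(arm.job_done())"
```

```text
the job is handed in; nothing more can be done
None
```

I handed the job in at about 15 s: the blank stands upright and square between the jaws, gripped at about 14.6 N of push (firm band 12 to 15 N), with the offcut not touched; `job_done` returned no verdict.

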